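Unclip the navy filter cover and lay it in the green tray

TASK

Open the bench air-filter housing that has the navy blue cover, ready for a filter change: squeeze the cover's two orange snap tabs together so that it unclips, lift it off level, and set it down gently, right way up and lying flat inside the green tray. Do not drop it, and leave the white cover of the other filter housing in place.

Things in the scene. Friction and masses are not known exactly. Their poses are not given: they have to be found in the camera images.
- blue_cover: Navy clip-on cover, like a shoe-box lid, 141 (x) x 111 (y) x 23 mm, 0.1 to 0.25 kg. Origin: centre of its lower edge, z up; flat top at z = 23 mm. Clipped on, its origin is 57 mm above the bench; its rim overlaps a cream box (130 x 100 x 75 mm high, screwed down) by 18 mm with 2.5 mm play: raise 20 mm or more to clear. It rests level on its lower edge, nothing reaching below.
- blue_tabs (a point): Midpoint between the navy cover's two orange snap tabs, 41 mm above the cover's origin, same axes. Upright tabs at +y and -y: 24 mm wide in x, 6 thick, tops 18 mm above this point; outer faces 46 mm apart. Each slides inward 7 mm on a spring (2.4 to 4.5 N) to a firm stop (faces 32 mm apart); its hook is free after 4 mm, else it holds. Keep them squeezed to carry the cover by.
- white_cover: White cover, otherwise the same as the navy one (size, orange tabs, origin and axes), clipped on an identical cream housing. To be left in place.
- tray: Shallow green plastic tray fixed to the bench, 220 (x) x 190 (y) mm outside, 16 mm high, walls and floor 4 mm thick. Origin at the centre of its underside; the inner floor lies 4 mm above it.
Mind the look-alikes: they are no part of the job. What is shaped like the blue_cover but purple or turquoise is not meant.

How it is judged:
By the outcome, as a careful person would: the job done as asked, in the order asked, and still so for the second after the job is handed in, with the robot touching nothing.
It also fails if it takes over 38 s, if anything falls off the work surface, if the arm or the gripper's body presses on something with over 40 N, if the wrist force passes 120 N, or if a joint passes its speed limit or range.

ROBOT

A 6-joint arm with a two-finger parallel gripper is mounted at the origin on the work surface. World frame = base frame: x ahead of the robot, y to its left, z up, the work surface at z = 0. Lengths are in m, angles in degrees, forces in N, time in s.
With the tool pointing down it reaches from about 0.4 to 0.825 m from the base axis. Payload 7 kg.
Tool frame: the origin (TCP) lies at the very end of the fingers, on their centre line; the grasp point (between the pads) lies r.pinch_z behind it (r.pinch_z is the distance from the TCP to the grasp point, in m); z points along the fingers, y is the direction in which the jaws open and shut (so a half turn about z gives the same grasp; the last joint's range is limited). The gripper opens to 88 mm and grips with 3 to 60 N. Pads are 19 mm wide; open, the fingers measure 130 mm over their backs; the gripper's body (78 mm by 193 mm) begins 47 mm behind the grasp point.
Start: joints at [87.267, 20.546, 0.682, 0, -70.136, -16.507], TCP at [0.222, 0.637, 0.227] pointing down, gripper open.
Joint ranges: [-176.03, 176.03], [-82.01, 121.73], [-58.28, 71.71], [-173.87, 95.51], [-174.79, -0.11], [-173.66, 173.66]. Speed limits (degrees/s): [136.94, 136.94, 172.46, 180, 180, 180].

INTERFACE

Orientations are given as [roll, pitch, yaw] about the fixed x, y, z axes, in that order (R = Rz(yaw) Ry(pitch) Rx(roll)).
In Python, from plant import r gives the robot as it stands. The module is installed in compiled form; this text tells all that it offers.
- The arm moves only by the tool servo_tool, never from a script. Its argument "steps" is a list of rows, each a list of 5 numbers: the finger opening in cm, from 0 to 8.76, then the shift along the tool's x, y, z in cm, then the turn about the tool's z in degrees. In form: [[fingers, x, y, z, spin], ...]. A call has 1 to 8 rows; each row shifts and turns the commanded pose from where the row before left it, along the tool's axes as they then stand; what a row does not reach is not made up. A row lasts 1/8 s, in which the tool goes at most 62.5 mm and 10.7 degrees, less where a joint would pass 70% of its speed; a pose out of reach is approached as far as the arm can. A call with a gripper value outside its range is refused whole. The fingers move at their own pace and stop on an object; "squeeze" is the grip in N (left out, the last holds). Time passes only in rows, so rows that do not move let the fingers close. It gives the time, the measured TCP pose, the force and the opening at its end, in the units of the state.
- r.get_state(): the state, without advancing time (a new reading comes with each control period).
- r.capture(name): name is "scene" or "top" or "wrist"; returns the picture (400x640x3 uint8, red, green, blue); there is no depth.
- r.calibration(name): a dict with "K" (3x3 intrinsics, pixels), "rvec" (rotation vector, rad) and "tvec" (3), from world to camera coordinates, as OpenCV has them; the wrist camera has in their place "tool_from_camera" (4x4, takes a point from camera to tool coordinates, whose origin is the TCP and whose axes are the flange's). Camera axes: x right, y down, z forward; pixel columns grow to the right and rows downward; lengths in m; the calibration is good to about 2 mm. A picture is of the moment at which its call begins: read the wrist's pose just before it. calibration takes no time and is no camera call.
- r.close_job(): hands the job in, once; it reports no verdict.
The state is a dict: "time_s": time; "joints": joint angles; "qd": joint speeds; "joint_torque": joint torques, N m; "tcp_pos": TCP position; "eef_rot": TCP orientation; "contact_force": force on the tool from outside, world axes, zero at the start; "moment": the same for the moment, N m; "gripper_width": finger opening in m.
Only numpy, scipy, OpenCV 4.12 (cv2) and the standard library are available. Lean on these libraries where they do the work, as an engineer would, in place of code of your own. Each camera call takes 0.05 s, during which the arm holds its last target.

## Working session

There is one attempt and no reset: what is moved stays moved. The work goes in short steps, Python scripts to look and compute and a tool call to move; the robot and the scene stay as the last step left them, time stands still between calls to the robot, and variables do not carry over. Pictures are saved under pics/ and viewed, and the job is handed in when it is done.

Besides the shell and the picture viewer there is one more tool, called after "Request:" as name(argument=value, ...) on one line, values as JSON. servo_tool: Moves the arm, as the interface text tells. Its arguments: {"type":"object","properties":{"steps":{"type":"array","items":{"type":"array","items":{"type":"number"}}},"squeeze":{"type":"number"}},"required":["steps"]}

```bash
mkdir -p pics; cat > h.py <<'E'
from plant import r
import numpy as np, cv2
from scipy.spatial.transform import Rotation as Ro
def snap(n,f):
    im=r.capture(n); cv2.imwrite(f'pics/{f}.png',im[:,:,::-1]); return im
def cam(n,st=None):
    c=r.calibration(n); K=np.array(c['K'])
    if 'rvec' in c:
        R=cv2.Rodrigues(np.array(c['rvec'],float))[0]; t=np.array(c['tvec']).ravel()
        return K,R.T,-R.T@t
    T=np.array(c['tool_from_camera']); Rt=Ro.from_euler('xyz',st['eef_rot'],degrees=True).as_matrix()
    return K,Rt@T[:3,:3],Rt@T[:3,3]+np.array(st['tcp_pos'])
def plane(C,uv,z):
    K,R,o=C; d=R@np.linalg.inv(K)@np.array([uv[0],uv[1],1.]); return o+d*(z-o[2])/d[2]
def tri(C1,u1,C2,u2):
    A=[];b=[]
    for (K,R,o),u in((C1,u1),(C2,u2)):
        d=R@np.linalg.inv(K)@np.array([u[0],u[1],1.]);d/=np.linalg.norm(d);P=np.eye(3)-np.outer(d,d);A.append(P);b.append(P@o)
    p=np.linalg.lstsq(np.vstack(A),np.hstack(b),rcond=None)[0]
    return p,[np.linalg.norm(a@p-q) for a,q in zip(A,b)]
E
python3 - <<'E'
from h import *
st=r.get_state(); print(st, r.pinch_z)
for n in('scene','top','wrist'): snap(n,n+'0')
print(cam('scene'),cam('top'),cam('wrist',st))
E
```

```text
{'time_s': 0.0, 'joints': array([ 8.72657900e+01,  2.05894720e+01,  6.34998201e-01, -2.25261655e-02,
       -7.01373697e+01, -1.65083116e+01]), 'qd': array([-0.03975113, -0.02845688, -0.02391228, -0.04831418,  0.09851229,
        0.01798615]), 'joint_torque': array([-3.15200650e-04, -5.82704079e+01,  2.93067098e+01,  6.99781626e+00,
        6.93427603e-03, -1.61124613e-04]), 'tcp_pos': array([0.22229145, 0.63682113, 0.2256466 ]), 'eef_rot': array([ 1.79905924e+02, -5.79714169e-03, -1.92501874e+01]), 'contact_force': array([-0.00225696,  0.99350352,  0.98027389]), 'moment': array([-0.00689862,  0.01422982,  0.02668531]), 'gripper_width': 0.08725424083370809} 0.0188
(array([[391.92076882,   0.        , 314.43374546],
       [  0.        , 391.92076882, 198.61243179],
       [  0.        ,   0.        ,   1.        ]]), array([[ 0.82648091,  0.43002004, -0.36333465],
       [ 0.56294176, -0.63711316,  0.52648209],
       [-0.00508744, -0.63966365, -0.7686381 ]]), array([ 0.77899437, -0.52250226,  0.86985136])) (array([[491.4212105 ,   0.        , 325.0175641 ],
       [  0.        , 491.4212105 , 200.67332475],
       [  0.        ,   0.        ,   1.        ]]), array([[-0.01260937, -0.98438492,  0.17557715],
       [-0.9999108 ,  0.01318689,  0.00212288],
       [-0.00440504, -0.17553472, -0.98446338]]), array([0.19656864, 0.00229501, 1.15757854])) (array([[335.04631432,   0.        , 325.32576042],
       [  0.        , 335.04631432, 204.67763586],
       [  0.        ,   0.        ,   1.        ]]), array([[-0.33020344, -0.90181678, -0.27873317],
       [-0.9439071 ,  0.31618216,  0.09522727],
       [ 0.00225291,  0.29454259, -0.9556357 ]]), array([0.2974368 , 0.6116234 , 0.38420086]))
```

View pics/scene0.png

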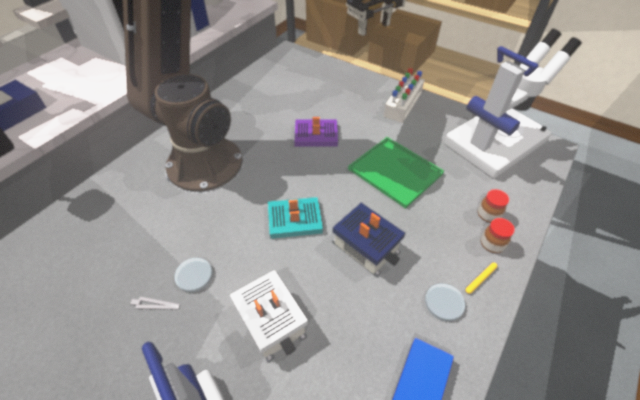

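View pics/top0.png

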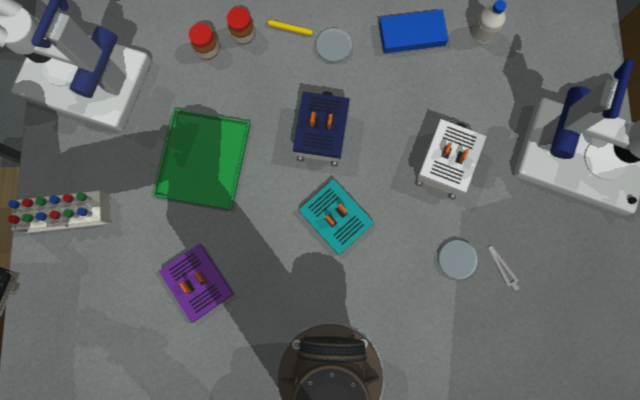

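View pics/wrist0.png

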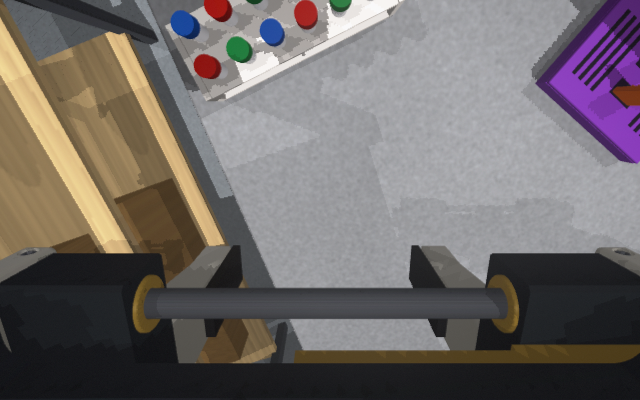

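The top view shows the navy cover at about (322,125) with its tabs at (313,120) and (330,120), and the tray at about (203,158). In the scene view they are at about (368,232) and (396,170). Next I'll measure both.

```bash
cat > m.py <<'E'
from h import *
def comps(mask,amin):
    n,l,s,c=cv2.connectedComponentsWithStats(mask.astype(np.uint8))
    return [(int(s[i,4]),c[i].round(1),l==i,s[i,:4]) for i in range(1,n) if s[i,4]>=amin]
def masks(im):
    h=cv2.cvtColor(im,cv2.COLOR_RGB2HSV);H,S,V=[h[:,:,i].astype(int) for i in range(3)]
    return dict(orange=(H>=4)&(H<=16)&(S>150)&(V>80), navy=(H>=108)&(H<=128)&(S>90)&(V<130), green=(H>=50)&(H<=75)&(S>120))
E
python3 - <<'E'
from m import *
for n in('top','scene'):
    im=cv2.imread(f'pics/{n}0.png')[:,:,::-1].copy(); M=masks(im); C=cam(n)
    for k,am in(('orange',25),('navy',400),('green',400)):
        for a,c,m,bb in comps(M[k],am):
            rect=''
            if k!='orange':
                cs=cv2.findContours(m.astype(np.uint8),0,2)[0][0]
                hull=cv2.convexHull(cs); ap=cv2.approxPolyDP(hull,0.03*cv2.arcLength(hull,True),True)[:,0]
                rect=ap.tolist()
            print(n,k,a,c,bb.tolist(),rect, plane(C,c,.085).round(3))
E
```

```text
top orange 148 [242.   30.6] [229, 18, 23, 19]  [0.799 0.196 0.085]
top orange 142 [206.   45.8] [192, 33, 24, 19]  [0.762 0.28  0.085]
top orange 59 [312.4 118.7] [310, 112, 6, 15]  [0.579 0.031 0.085]
top orange 54 [329.3 121.2] [327, 114, 5, 15]  [ 0.572 -0.007  0.085]
top orange 48 [446.9 149.4] [443, 143, 8, 13]  [ 0.502 -0.272  0.085]
top orange 45 [463.4 155.6] [460, 150, 8, 13]  [ 0.487 -0.308  0.085]
top orange 39 [342.1 208.8] [339, 204, 8, 10]  [ 0.369 -0.033  0.085]
top orange 44 [329.9 220.2] [326, 216, 9, 10]  [ 0.344 -0.006  0.085]
top orange 40 [199.1 277. ] [196, 273, 8, 9]  [0.224 0.279 0.085]
top orange 58 [184.8 287.2] [180, 283, 11, 9]  [0.203 0.309 0.085]
top navy 562 [47.  21.3] [32, 0, 36, 47] [[65, 0], [67, 7], [49, 45], [34, 44], [50, 0]] [0.83  0.66  0.085]
top navy 1104 [94.5 62.8] [71, 27, 46, 70] [[102, 27], [116, 38], [88, 96], [71, 84]] [0.723 0.54  0.085]
top navy 637 [619.9  87.9] [603, 59, 31, 59] [[630, 59], [618, 114], [604, 116], [615, 73]] [ 0.643 -0.678  0.085]
top navy 1042 [567.3 126.4] [551, 86, 40, 72] [[585, 87], [590, 90], [573, 154], [554, 155], [567, 94]] [ 0.552 -0.548  0.085]
top navy 2261 [321.  124.8] [293, 92, 56, 65] [[303, 92], [348, 99], [339, 156], [294, 150]] [0.564 0.012 0.085]
top green 7062 [201.9 159. ] [153, 109, 97, 101] [[174, 109], [249, 122], [230, 209], [153, 194]] [0.487 0.281 0.085]
scene orange 63 [374.3 219.3] [371, 214, 8, 12]  [0.569 0.043 0.085]
scene orange 60 [364.1 228.9] [361, 224, 8, 12]  [0.563 0.003 0.085]
scene navy 810 [367.2 235.3] [335, 204, 68, 56] [[361, 204], [402, 233], [378, 259], [335, 228]] [ 0.579 -0.009  0.085]
scene green 2405 [390.3 173.1] [353, 140, 73, 66] [[388, 140], [414, 159], [425, 183], [406, 205], [353, 170]] [0.53  0.207 0.085]
```

```bash
python3 - <<'E'
import cv2
a=cv2.imread('pics/top0.png')[80:220,140:370];b=cv2.imread('pics/scene0.png')[130:280,310:460]
cv2.imwrite('pics/z1.png',cv2.resize(a,None,fx=3.4,fy=3.4,interpolation=2));cv2.imwrite('pics/z2.png',cv2.resize(b,None,fx=4,fy=4,interpolation=2))
E
```

```text
(no output)
```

View pics/z1.png

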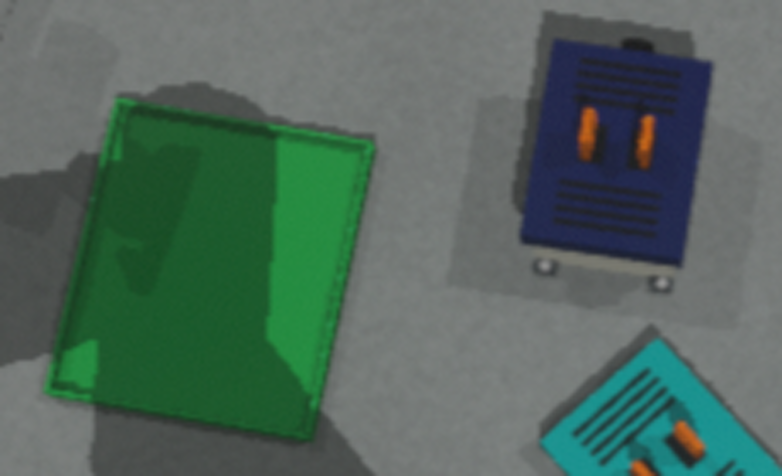

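View pics/z2.png

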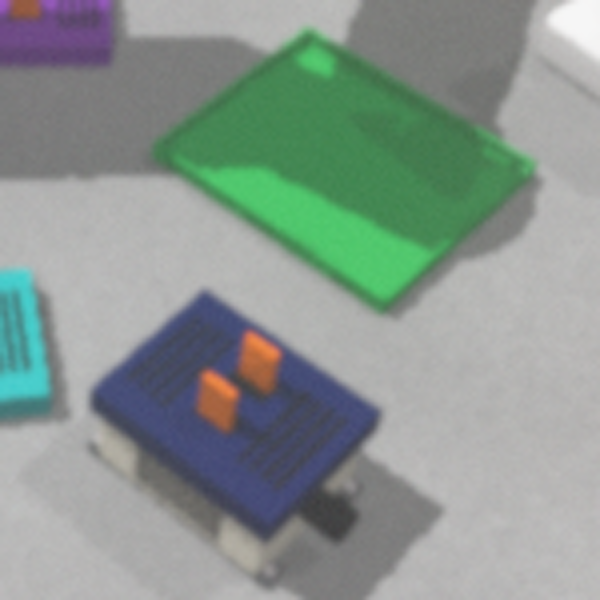

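```bash
python3 - <<'E'
from m import *
T=cam('top');S=cam('scene')
t=lambda u:(u[0]/3.4+140-.35,u[1]/3.4+80-.35); s=lambda u:(u[0]/4+310-.375,u[1]/4+130-.375)
P={}
for nm,a,b in (('n++',(553,40),(380,410)),('n+-',(712,63),(265,515)),('n--',(684,258),(93,395)),('n-+',(522,236),(205,292)),
 ('t++',(117,97),(535,165)),('t+-',(375,140),(385,305)),('t--',(312,440),(155,152)),('t-+',(46,393),(310,30)),
 ('tab+',(589,133),(259,363)),('tab-',(646,142),(217,401))):
    p,e=tri(T,t(a),S,s(b)); P[nm]=p
    print(nm,p.round(4),np.round(e,4), 'top@z',plane(T,t(a),.08 if nm[0]=='n' else .016 if len(nm)<4 else .107).round(4),'scene@z',plane(S,s(b),.08 if nm[0]=='n' else .016 if len(nm)<4 else .107).round(4))
for k in'nt':
    q=[P[k+x] for x in('++','+-','--','-+')]; c=sum(q)/4
    ex=(q[0]+q[1]-q[2]-q[3])/2; ey=(q[0]+q[3]-q[1]-q[2])/2
    print(k,c.round(4),'sizes',np.linalg.norm(ex[:2]),np.linalg.norm(ey[:2]),'yaw',np.degrees([np.arctan2(ex[1],ex[0]),np.arctan2(-ey[0],ey[1])]))
m=(P['tab+']+P['tab-'])/2;d=P['tab+']-P['tab-'];print(m,np.linalg.norm(d),np.degrees(np.arctan2(-d[0],d[1])))
E
```

```text
n++ [0.6478 0.0544 0.0786] [0.0004 0.0004] top@z [0.6469 0.0541 0.08  ] scene@z [0.6484 0.0538 0.08  ]
n+- [ 0.6268 -0.0538  0.0849] [0.0001 0.0001] top@z [ 0.6288 -0.054   0.08  ] scene@z [ 0.6258 -0.051   0.08  ]
n-- [ 0.4944 -0.0321  0.0741] [0.0009 0.0009] top@z [ 0.4921 -0.0325  0.08  ] scene@z [ 0.4971 -0.035   0.08  ]
n-+ [0.511  0.0766 0.076 ] [0.0014 0.0014] top@z [0.5087 0.0754 0.08  ] scene@z [0.5133 0.0748 0.08  ]
t++ [0.6353 0.3714 0.0138] [0.0004 0.0004] top@z [0.6348 0.3709 0.016 ] scene@z [0.6355 0.3687 0.016 ]
t+- [0.6008 0.1853 0.0133] [0.0001 0.0001] top@z [0.5998 0.1848 0.016 ] scene@z [0.6015 0.1832 0.016 ]
t-- [0.3861 0.2286 0.0055] [0.0017 0.0017] top@z [0.3831 0.2254 0.016 ] scene@z [0.3919 0.221  0.016 ]
t-+ [0.4213 0.415  0.0098] [0.0018 0.0018] top@z [0.4187 0.4115 0.016 ] scene@z [0.4249 0.41   0.016 ]
tab+ [0.5743 0.0301 0.0983] [0.0008 0.0008] top@z [0.5705 0.0294 0.107 ] scene@z [0.5771 0.0245 0.107 ]
tab- [ 0.5672 -0.008   0.0976] [0.0002 0.0002] top@z [ 0.5638 -0.0081  0.107 ] scene@z [ 0.57   -0.0141  0.107 ]
n [0.57   0.0113 0.0784] sizes 0.13638546889838835 0.11008140463960882 yaw [-9.27817426 -9.86804037]
t [0.5109 0.3001 0.0106] sizes 0.21876617744782967 0.18947484351163552 yaw [-11.46300269 -10.60654676]
[0.57075353 0.01104546 0.09793379] 0.03877092421842999 -10.42443355138158
```

The heights and sizes agree with the text: the cover top is at 0.078 m (80 mm nominal), 136x110 mm, centre (0.570, 0.011), yaw about -9.6. The tray is centred at about (0.510, 0.299), yaw about -11. I'll move over the cover for a wrist view.

Request:
servo_tool(steps=[[8.7,3.8,3.4,0,0],[8.7,3.8,3.4,0,0],[8.7,3.8,3.4,0,0],[8.7,3.8,3.4,0,0],[8.7,3.8,3.4,0,0],[8.7,3.8,3.4,0,0],[8.7,3.8,3.4,0,0],[8.7,3.8,3.4,0,0]])

```text
time_s: 1.15
tcp_pos: [0.4203, 0.2787, 0.2266]
eef_rot: [-180.0, -0.0, -19.2]
contact_force: [0.7, 0.2, 0.7]
gripper_width: 0.0869
```

Request:
servo_tool(steps=[[8.7,3.8,3.4,0,0],[8.7,3.8,3.4,0,0],[8.7,3.8,3.4,0,0],[8.7,3.8,3.4,0,0],[8.7,3.8,3.4,0,0],[8.7,3.8,3.4,0,0],[8.7,0,0,0,-9.6],[8.7,0,0,0,0]])

```text
time_s: 2.15
tcp_pos: [0.5678, 0.0119, 0.2261]
eef_rot: [180.0, 0.0, -9.8]
contact_force: [0.1, 0.9, -0.4]
gripper_width: 0.087
```

```bash
python3 - <<'E'
from m import *
st=r.get_state(); print(st['time_s'],st['tcp_pos'],st['eef_rot'],st['joints'].round(1),st['contact_force'],np.abs(st['qd']).max())
im=snap('wrist','w1'); C=cam('wrist',st)
for a,c,m,bb in comps(masks(im)['orange'],100): print(a,c,bb.tolist(),plane(C,c,.107).round(4))
E
```

```text
2.15 [0.56775364 0.01185293 0.22608435] [ 1.79982347e+02  4.80445598e-02 -9.77451511e+00] [ 20.9  10.6 -13.1  -0.  -66.4  59.3] [ 0.11603042  0.93744073 -0.4293919 ] 5.159259934263695
132 [28. 15.] [14, 0, 20, 31] [0.7433 0.2047 0.107 ]
159 [302.8 188.7] [297, 176, 11, 36] [0.579  0.0301 0.107 ]
172 [345.1 189.1] [342, 176, 11, 36] [ 0.5725 -0.0054  0.107 ]
230 [389.6 327.1] [381, 319, 20, 22] [ 0.4274 -0.027   0.107 ]
204 [365.9 343.2] [359, 333, 17, 18] [ 0.4127 -0.0016  0.107 ]
```

View pics/w1.png

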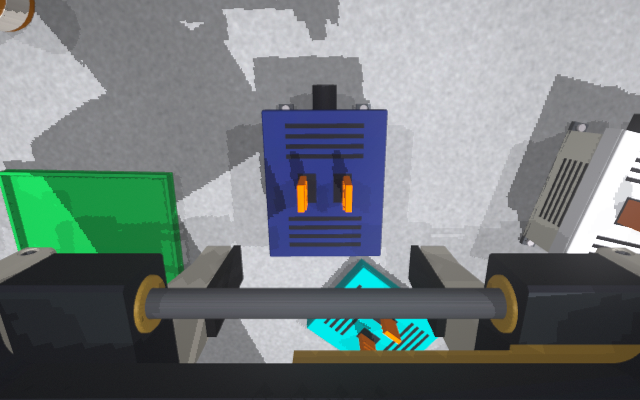

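The wrist view shows the navy cover with corners at about (262,111), (386,111), (381,255) and (269,255). The tabs are at (303,195) and (347,195), aligned with the image. I'll refine the numbers.

```bash
python3 - <<'E'
from m import *
im=cv2.imread('pics/w1.png'); cv2.imwrite('pics/z3.png',cv2.resize(im[95:275,245:405],None,fx=3.3,fy=3.3,interpolation=0))
rgb=im[:,:,::-1].copy();h=cv2.cvtColor(rgb,cv2.COLOR_RGB2HSV).astype(int);m=(h[:,:,0]>108)&(h[:,:,0]<128)&(h[:,:,1]>90)&(h[:,:,2]>30)
c=max(comps(m,500),key=lambda k:k[0]*(k[1][1]<240))
cs=max(cv2.findContours(c[2].astype(np.uint8),0,2)[0],key=len);hu=cv2.convexHull(cs);ap=cv2.approxPolyDP(hu,.02*cv2.arcLength(hu,True),True)[:,0]
print(ap.tolist())
st=dict(tcp_pos=[0.56775364,0.01185293,0.22608435],eef_rot=[179.982,.048,-9.7745]);C=cam('wrist',st)
for u in ap: print(u,plane(C,u,.08).round(4),plane(C,u,.057).round(4))
T=cam('top');S=cam('scene')
# tab triangulations, bbox-centre
for a,b,s in(((302.8,188.7),(312.4,118.7),(374.3,219.3)),((345.1,189.1),(329.3,121.2),(364.1,228.9))):
    print(tri(C,a,T,b),tri(C,a,S,s))
E
```

```text
[[385, 110], [379, 255], [270, 255], [262, 111]]
[385 110] [ 0.6299 -0.0512  0.08  ] [ 0.6287 -0.055   0.057 ]
[379 255] [ 0.4924 -0.0288  0.08  ] [ 0.4808 -0.031   0.057 ]
[270 255] [0.511  0.0783 0.08  ] [0.5008 0.0843 0.057 ]
[262 111] [0.6475 0.055  0.08  ] [0.6475 0.0592 0.057 ]
(array([0.57562267, 0.03123062, 0.09332886]), [np.float64(0.00041740542396118623), np.float64(0.00041740542396134073)]) (array([0.57590637, 0.03065712, 0.10198648]), [np.float64(0.0018143786616936167), np.float64(0.001814378661694667)])
(array([ 0.56894263, -0.00653781,  0.09368507]), [np.float64(0.0008739070013116271), np.float64(0.0008739070013116098)]) (array([ 0.56831897, -0.00562121,  0.09804374]), [np.float64(0.0017154233293269912), np.float64(0.0017154233293270287)])
```

View pics/z3.png

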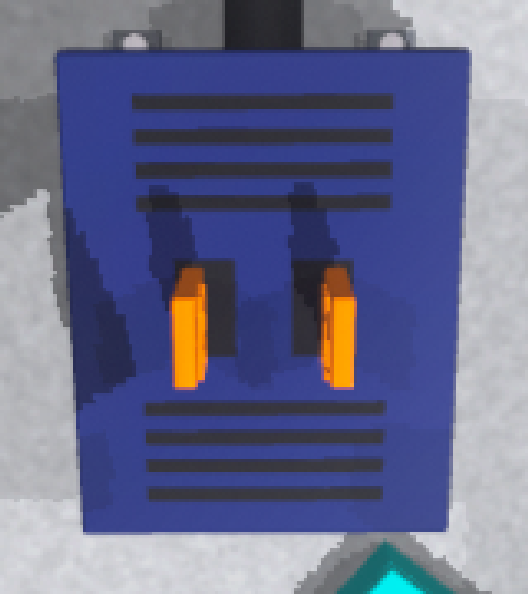

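```bash
python3 - <<'E'
from m import *
st=dict(tcp_pos=[0.56775364,0.01185293,0.22608435],eef_rot=[179.982,.048,-9.7745]);C=cam('wrist',st)
f=lambda a,b:(a/3.3+245-.35,b/3.3+95-.35)
L=plane(C,f(185,342),.116);R=plane(C,f(343,342),.116);print(L,R,(L+R)/2,np.linalg.norm(L-R))
E
```

```text
[0.57336635 0.03240278 0.116     ] [ 0.56655576 -0.00694913  0.116     ] [0.56996105 0.01272682 0.116     ] 0.039936913240729004
```

Request:
servo_tool(steps=[[8.7,0.2,0,2.5,0],[8.7,0.1,0,2.5,0],[8.7,0,0,1.5,0],[8.7,0,0,0,0]])

```text
time_s: 2.7
tcp_pos: [0.5702, 0.0124, 0.1608]
eef_rot: [179.9, 0.1, -9.7]
contact_force: [0.7, 0.2, 0.4]
gripper_width: 0.0869
```

```bash
python3 - <<'E'
from m import *
st=r.get_state(); print(st['time_s'],st['tcp_pos'],st['eef_rot'],np.abs(st['qd']).max())
im=snap('wrist','w2'); C=cam('wrist',st)
for a,c,m,bb in comps(masks(im)['orange'],100): print(a,c,bb.tolist(),plane(C,c,.107).round(4))
cv2.imwrite('pics/z4.png',cv2.resize(im[120:300,230:420,::-1],None,fx=3,fy=3,interpolation=0))
E
```

```text
2.7 [0.57016891 0.01237421 0.16078788] [ 1.79945533e+02  9.56421087e-02 -9.67484045e+00] 1.8842782716176063
360 [297.2 219.4] [290, 197, 14, 50] [0.5769 0.0311 0.107 ]
346 [352.7 218.7] [348, 197, 14, 50] [ 0.5711 -0.0057  0.107 ]
```

View pics/w2.png

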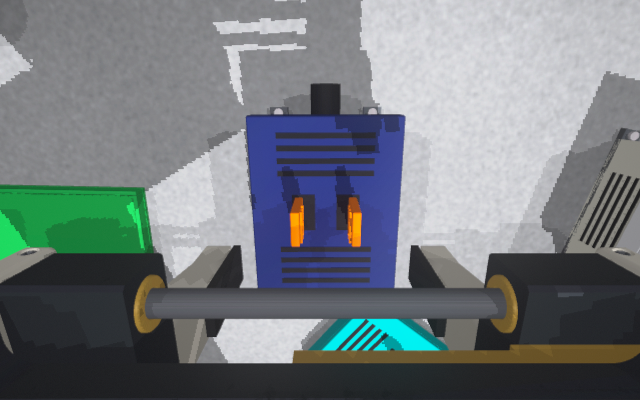

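View pics/z4.png

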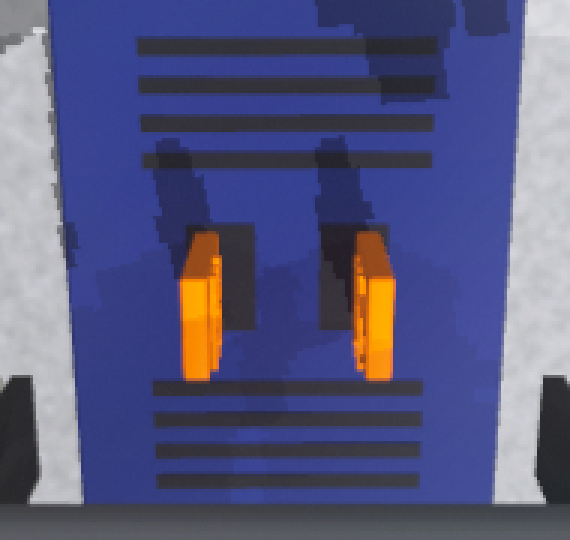

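```bash
python3 - <<'E'
from m import *
C1=cam('wrist',dict(tcp_pos=[0.56775364,0.01185293,0.22608435],eef_rot=[179.982,.048,-9.7745]))
C2=cam('wrist',dict(tcp_pos=[0.57016891,0.01237421,0.16078788],eef_rot=[179.9455,.0956,-9.675]))
f=lambda a,b:(a/3.3+245-.35,b/3.3+95-.35); g=lambda a,b:(a/3+230-.33,b/3+120-.33)
q=[]
for a,b in((185,196),(343,379.5)):
    p=plane(C2,g(b,329),.116); q.append(p); print(p, tri(C1,f(a,342),C2,g(b,329)))
m=(q[0]+q[1])/2; print(m,np.linalg.norm(q[0]-q[1]), np.degrees(np.arctan2(-(q[0]-q[1])[0],(q[0]-q[1])[1])))
d=m[:2]-np.array([0.57017,0.01237]);y=np.radians(-9.67);print('tool x,y cm',100*np.array([np.cos(y)*d[0]+np.sin(y)*d[1],np.sin(y)*d[0]-np.cos(y)*d[1]]))
E
```

```text
[0.57345852 0.03251056 0.116     ] (array([0.57326779, 0.03252197, 0.11554535]), [np.float64(6.530230953383005e-05), np.float64(6.530230953376297e-05)])
[ 0.566735   -0.00666574  0.116     ] (array([ 0.56599222, -0.00685833,  0.1141324 ]), [np.float64(0.00013256470588468678), np.float64(0.00013256470588471814)])
[0.57009676 0.01292241 0.116     ] 0.0397490675840448 -9.738350988429573
tool x,y cm [-0.01649904 -0.05322557]
```

The tab tops triangulate to z≈0.115 m (0.116 expected) and 39.8 mm apart (40 expected), centred within 0.5 mm of the tool. I'll descend with the jaws around the tabs, then squeeze.

Request:
servo_tool(steps=[[8.7,0,0,2.5,0],[8.7,0,0,2.5,0],[8.7,0,0,1.7,0],[8.7,0,0,1.0,0],[8.7,0,0,0,0]], squeeze=22)

```text
time_s: 3.38
tcp_pos: [0.571, 0.0121, 0.0848]
eef_rot: [180.0, 0.0, -9.6]
contact_force: [-0.1, -0.5, -0.4]
gripper_width: 0.0873
```

Request:
servo_tool(steps=[[5.2,0,0,0,0],[5.2,0,0,0,0],[5.2,0,0,0,0],[2.6,0,0,0,0],[2.6,0,0,0,0],[2.6,0,0,0,0],[2.6,0,0,0,0],[2.6,0,0,0,0]], squeeze=22)

```text
time_s: 4.38
tcp_pos: [0.571, 0.0121, 0.0849]
eef_rot: [-180.0, -0.0, -9.6]
contact_force: [-2.0, 0.1, 6.2]
gripper_width: 0.0306
```

```bash
python3 - <<'E'
from m import *
st=r.get_state(); print(st['time_s'],st['tcp_pos'],st['eef_rot'],st['contact_force'],st['moment'],st['gripper_width'])
snap('wrist','w3')
E
```

```text
4.375 [0.57097417 0.01211121 0.08491374] [-1.79995033e+02 -2.12295029e-02 -9.62786505e+00] [-2.02730311  0.0907687   6.22828864] [ 0.24132477  0.62448451 -0.02600772] 0.0305889583399527
```

View pics/w3.png

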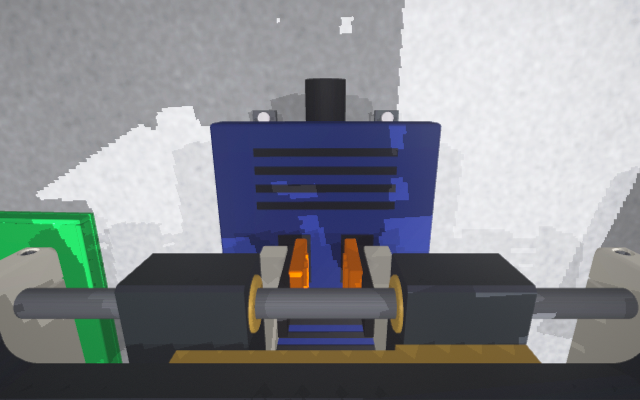

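Both tabs are held at their stops (opening 30.6 mm). I'll lift slowly and straight up.

Request:
servo_tool(steps=[[2.6,0,0,-0.3,0],[2.6,0,0,-0.4,0],[2.6,0,0,-0.5,0],[2.6,0,0,-0.6,0],[2.6,0,0,-0.8,0],[2.6,0,0,-0.8,0],[2.6,0,0,-0.6,0],[2.6,0,0,0,0]])

```text
time_s: 5.42
tcp_pos: [0.5712, 0.0122, 0.1252]
eef_rot: [-180.0, -0.1, -9.6]
contact_force: [-1.0, -0.4, -2.6]
gripper_width: 0.0308
```

```bash
python3 - <<'E'
from m import *
st=r.get_state(); print(st['time_s'],st['tcp_pos'],st['eef_rot'],st['contact_force'],st['moment'],st['gripper_width'])
snap('wrist','w4'); im=snap('scene','s4')
cv2.imwrite('pics/z5.png',cv2.resize(im[100:300,280:480,::-1],None,fx=3,fy=3,interpolation=2))
E
```

```text
5.425 [0.57117143 0.01215327 0.12524501] [-1.79967434e+02 -6.10512282e-02 -9.63783352e+00] [-0.97543421 -0.37656533 -2.55012808] [-0.00962834  0.01577326 -0.00540882] 0.03081395948795472
```

View pics/w4.png

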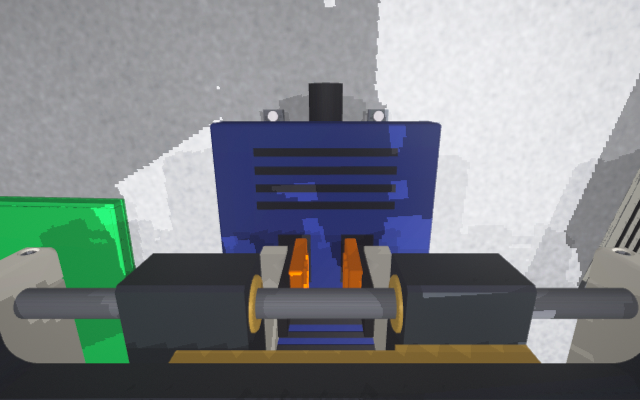

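View pics/z5.png

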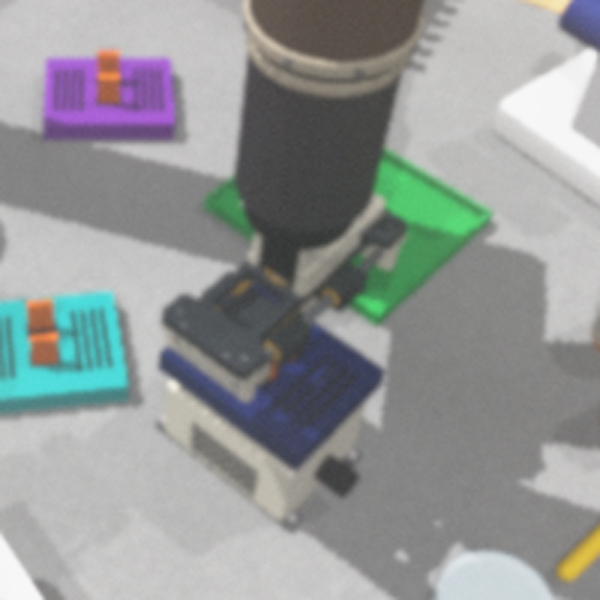

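The cover is free and held level: the wrist view hasn't changed and the weight reads about 2.5 N. I'll raise it further and carry it to the tray.

Request:
servo_tool(steps=[[2.6,0,0,-1.0,0],[2.6,0,0,-1.5,0],[2.6,-0.32,-0.81,-1.0,0],[2.6,-0.75,-1.9,-0.5,0],[2.6,-1.07,-2.71,0,0],[2.6,-1.07,-2.71,0,0],[2.6,-1.07,-2.71,0,0],[2.6,-1.07,-2.71,0,0]])

```text
time_s: 6.52
tcp_pos: [0.5405, 0.1561, 0.1654]
eef_rot: [-180.0, -0.0, -9.6]
contact_force: [-0.1, -0.4, -1.8]
gripper_width: 0.0309
```

Request:
servo_tool(steps=[[2.6,-1.07,-2.71,0,0],[2.6,-1.07,-2.71,0,0],[2.6,-1.07,-2.71,0,0],[2.6,-1.07,-2.71,0,0],[2.6,-0.75,-1.9,0,0],[2.6,-0.32,-0.81,0,0.7],[2.6,0,0,0,0.7],[2.6,0,0,0,0]])

```text
time_s: 7.52
tcp_pos: [0.5108, 0.2964, 0.1645]
eef_rot: [180.0, 0.0, -11.1]
contact_force: [0.5, -0.1, -2.0]
gripper_width: 0.0307
```

```bash
python3 - <<'E'
from m import *
st=r.get_state(); print(st['time_s'],st['tcp_pos'],st['eef_rot'],st['contact_force'],st['moment'],st['gripper_width'])
snap('wrist','w5'); snap('top','t5'); snap('scene','s5')
E
```

```text
7.525 [0.51075415 0.29640536 0.16454188] [ 1.79982956e+02  1.10216677e-02 -1.10912025e+01] [ 0.51745025 -0.1313676  -1.97374147] [-0.02229372 -0.00971926  0.03096699] 0.030706844282581545
```

View pics/w5.png

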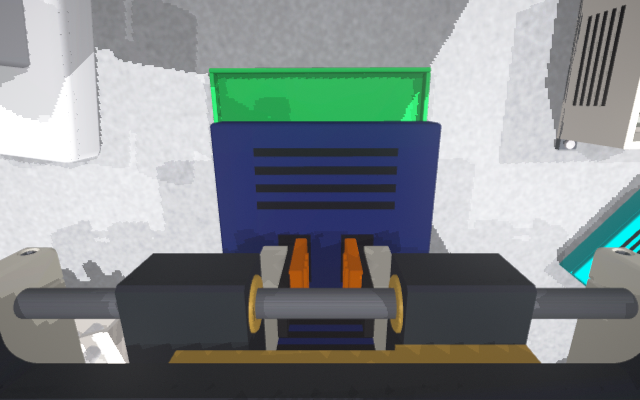

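View pics/s5.png

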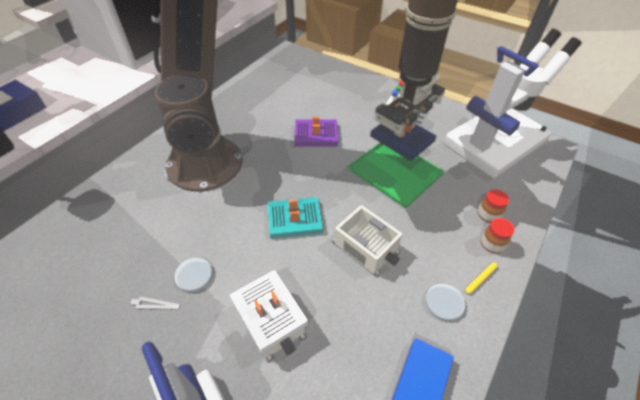

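View pics/t5.png

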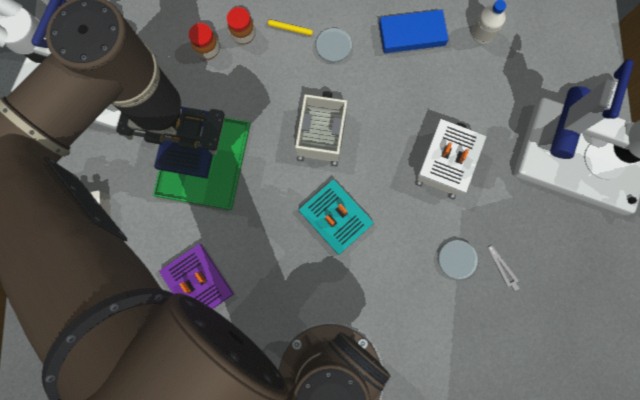

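The cover is held over the tray. In the wrist view the tray's far rim corners are at (210,69) and (430,69), symmetric about the cover. I'll check the tray centre from that before lowering.

```bash
python3 - <<'E'
from m import *
C=cam('wrist',dict(tcp_pos=[0.51075415,0.29640536,0.16454188],eef_rot=[179.983,.011,-11.09]))
a=plane(C,(210,69),.016);b=plane(C,(430,69),.016);m=(a+b)/2;d=a-b
y=np.arctan2(-d[0],d[1]);print(a,b,np.linalg.norm(d),np.degrees(y),'centre',m[:2]-.11*np.array([np.cos(y),np.sin(y)]))
E
```

```text
[0.63354425 0.37309664 0.016     ] [0.59737821 0.18904695 0.016     ] 0.1875693761243769 -11.117060935285835 centre [0.50752535 0.30228135]
```

The tray width comes out at 188 mm, yaw -11.1, centre within 6 mm of the tool. The margin is about 35 mm, so I'll lower.

Request:
servo_tool(steps=[[2.6,0,-0.2,1.0,0],[2.6,0,-0.1,2.0,0],[2.6,0,0,2.5,0],[2.6,0,0,2.5,0],[2.6,0,0,2.0,0],[2.6,0,0,1.2,0],[2.6,0,0,0.6,0],[2.6,0,0,0,0]])

```text
time_s: 8.68
tcp_pos: [0.5113, 0.3001, 0.0465]
eef_rot: [180.0, 0.0, -11.0]
contact_force: [-0.2, -1.1, -2.0]
gripper_width: 0.0305
```

Request:
servo_tool(steps=[[2.6,0,0,0.3,0],[2.6,0,0,0.3,0],[2.6,0,0,0.3,0],[2.6,0,0,0.2,0],[2.6,0,0,0.1,0],[2.6,0,0,0,0]])

```text
time_s: 9.43
tcp_pos: [0.5113, 0.3, 0.0345]
eef_rot: [180.0, 0.0, -11.0]
contact_force: [-1.0, 0.2, -1.4]
gripper_width: 0.0306
```

Request:
servo_tool(steps=[[2.6,0,0,0.1,0],[2.6,0,0,0.1,0],[2.6,0,0,0,0]])

```text
time_s: 9.8
tcp_pos: [0.5112, 0.3, 0.0325]
eef_rot: [180.0, 0.0, -11.0]
contact_force: [-0.4, 0.3, -1.7]
gripper_width: 0.0308
```

Request:
servo_tool(steps=[[2.6,0,0,0.05,0],[2.6,0,0,0.05,0],[2.6,0,0,0,0]])

```text
time_s: 10.18
tcp_pos: [0.5113, 0.3001, 0.032]
eef_rot: [-180.0, -0.0, -11.0]
contact_force: [-2.6, -0.9, 3.9]
gripper_width: 0.0303
```

The floor is reached: the force went from -1.7 to +3.9 N at TCP z = 0.032, as predicted. I'll release gradually.

Request:
servo_tool(steps=[[3.3,0,0,0,0],[3.7,0,0,0,0],[4.1,0,0,0,0],[4.5,0,0,0,0],[5.0,0,0,0,0],[6.0,0,0,0,0],[6.5,0,0,0,0],[6.5,0,0,0,0]])

```text
time_s: 11.18
tcp_pos: [0.5113, 0.3, 0.0314]
eef_rot: [180.0, 0.0, -11.0]
contact_force: [0.1, 1.3, -0.1]
gripper_width: 0.0649
```

Request:
servo_tool(steps=[[6.5,0,0,-0.5,0],[6.5,0,0,-1,0],[6.5,0,0,-2,0],[6.5,0,0,-3,0],[6.5,0,0,-3,0],[6.5,0,0,-3,0],[6.5,0,0,-2,0],[6.5,0,0,0,0]])

```text
time_s: 12.18
tcp_pos: [0.5121, 0.3008, 0.1792]
eef_rot: [-179.8, -0.1, -11.0]
contact_force: [-0.2, -0.3, -0.3]
gripper_width: 0.0652
```

```bash
python3 - <<'E'
from m import *
st=r.get_state(); print(st['time_s'],st['tcp_pos'],st['contact_force'],st['gripper_width'])
im=snap('wrist','w6'); snap('scene','s6');C=cam('wrist',st)
for a,c,m,bb in comps(masks(im)['orange'],100): print(a,c,plane(C,c,.054).round(4))
E
```

```text
12.175 [0.51214779 0.30083222 0.17923243] [-0.19551637 -0.29481324 -0.27554534] 0.06519943039765361
330 [305.  196.2] [0.5158 0.3195 0.054 ]
328 [348.6 196.3] [0.5083 0.2819 0.054 ]
```

View pics/w6.png

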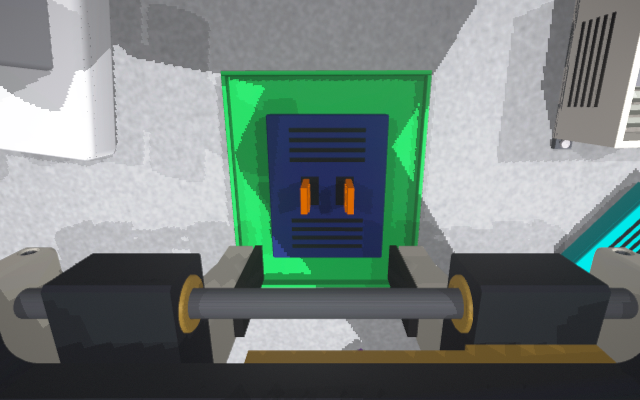

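View pics/s6.png

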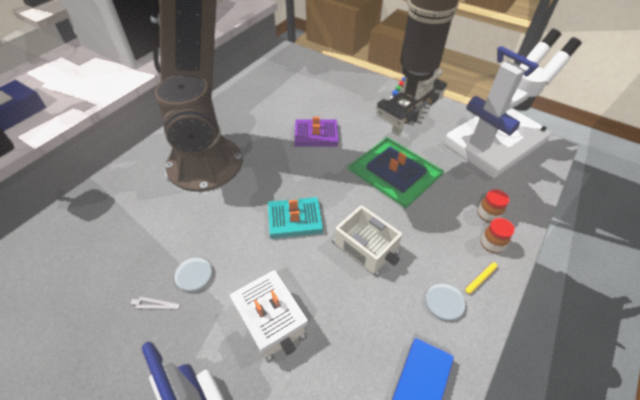

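The cover lies flat in the middle of the tray, corners at (267,114) to (383,257) in the wrist view. The white cover hasn't moved and the gripper is clear, so I'll hand in.

```bash
python3 -c "
from plant import r
print(r.close_job())"
```

```text
the job is handed in; nothing more can be done
None
```

I squeezed the navy cover's two orange tabs to their stops, which unclipped it. I then lifted it off level, carried it to the green tray, set it down gently and released it. The job was handed in at about 12.3 s of the 38 s allowed.

- **Unclipping and carrying:** The finger opening stayed near 31 mm throughout, and I measured about 2 N of load in the air.
- **Setting down:** The cover touched the tray floor at the predicted height with about 4 N. Nothing dropped or slipped.
- **Last checks:** The wrist and scene pictures show the cover right way up and flat near the middle of the tray, clear of all four walls. The white cover is still on its housing, and the gripper is about 15 cm above the cover, reading almost no force.
- **Disagreements:** The three camera views differed by about 2–3 mm on where the cover was and up to 6 mm on the tray's centre. Both were well within the room available, and no check failed.

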